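# Size an orange under the hoop and present it at the knife guide of a tilting citrus chute

## Task

Take the chute's bar handle, lift the chute off its rest and, by tilting it alone, roll the orange slowly to a stop centred under the sizing hoop, leaving it there about two seconds to be sized. Then roll it on and bring it to rest centred between the slotted knife guide posts, and keep it still there, ready for halving, for five seconds; finish while still holding the handle with the chute close to level. Do not touch the orange, hoop or guide, do not let the orange run fast, leave the chute or the chute drop hard, and leave the other kitchen things where they stand.

Things in the scene. Friction and masses are not known exactly. Their poses are not given: they have to be found in the camera images.
- stand: Wooden stand of the citrus chute, fixed to the block: base board 340 x 160 x 18 mm with two cheek uprights that carry the hinge. Origin: centre of its underside, on the block. Its x axis runs level along the chute from the handle end to the far end, z up. The hinge axis is parallel to its y, 110 mm straight above the origin.
- chute_hinge (a point): Middle of the hinge axis, turning with the chute: a dark wooden V-trough 436 mm long, 114 mm wide, inside 420 mm long and centred over the hinge. Its floor slopes 6 degrees up to both sides from a middle line 20 mm above the hinge axis; 34 mm side rails, 50 mm end boards. x along the chute to the far end, y along the hinge axis. Mass 0.8 kg, nearly balanced.
- chute (a joint): Tilt of the chute, rad: 0 level, positive with the handle end raised (the orange then rolls away from the handle, to the far end). Stops at -0.10 and +0.10. It starts at -0.10, handle end down on the rest, and drops back there if let go with the orange in the handle half. Bearing friction 0.02 N m, damping 0.15 N m s/rad.
- bar (a point): Middle of the steel cross bar of the U handle at the chute's handle end: round, 12 mm thick, 78 mm free between its side arms, parallel to the hinge axis. 305 mm from the hinge along the chute, 30 mm above it when level. 87 mm free between bar and end board, 90 mm below it. Grasp from above, fingers closing along the chute; the bar may turn between the pads. Axes as chute_hinge.
- orange: Orange, a ball 80 mm across, 0.25 kg (hidden, 0.7 to 1.4 times). Origin at its centre; axes turn as it rolls. Starts against the end board at the handle. Rolls in the V without slipping: acceleration about 0.71 x 9.81 x sin(tilt), less a rolling resistance worth about 0.018 rad of tilt (varies some), so at rest it stays put within about 0.01 rad of level.
- hoop_mark (a point): Where the orange's centre belongs under the sizing hoop: in the hoop's plane, 60 mm above the hinge axis when level. The hoop is a thin steel wire arch 130 mm wide across the chute, top 121 mm above the hinge axis, clipped firmly to the side rails on the handle half of the chute. x along the chute to the far end, z out of the chute.
- guide_mark (a point): Where the orange's centre belongs at the knife guide: midway between four pale upright wooden posts, two each side with an 8 mm knife slot between them, tops 95 mm above the hinge axis; the mark is 60 mm above it when level. The guide is clipped firmly to the side rails on the far half of the chute. x along the chute to the far end, z out of the chute.
- reamer: Bystander: turned wooden reamer standing upright on its handle, 148 mm tall, 52 mm wide. Origin: centre of its underside.
- bowl: Bystander: terracotta-glazed bowl, 150 mm across, 60 mm tall. Origin: centre of its underside.
- cup: Bystander: steel measuring cup with a handle, 74 mm across, 65 mm tall. Origin: centre of its underside.
- carafe: Bystander: empty glass carafe, 110 mm across, 190 mm tall. Origin: centre of its underside.
Things that resemble listed ones, but are neither listed nor needed, are in the scene too. Of the things like the orange, leave any that is yellow; of the rest the smaller one is meant.

How it is judged (in metres and radians):
On the way, in this order (a step that is already met when the one before it is completed fails the run):
1. the orange stays centred under the sizing hoop (within 15 mm along the chute, slower than 0.05 m/s) for 1.5 s (x of orange in the frame of hoop_mark between -0.015 and 0.015 m and y of orange in the frame of hoop_mark between -0.015 and 0.015 m and z of orange in the frame of hoop_mark between -0.01 and 0.01 m and linear speed of orange below 0.05 m/s), for 1.5 s.
2. the orange stays centred at the knife guide (within 15 mm along the chute, slower than 0.05 m/s) for 4 s with the gripper on the chute, chute within 0.06 rad of level (x of orange in the frame of guide_mark between -0.015 and 0.015 m and y of orange in the frame of guide_mark between -0.015 and 0.015 m and z of orange in the frame of guide_mark between -0.01 and 0.01 m and value of joint chute between -0.06 and 0.06 rad and contact force between the fingers and chute above 1 N and linear speed of orange below 0.05 m/s), for 4 s.
At the end, for the whole second after the job is handed in: The orange lies in the chute within 18 mm (along the chute) of the middle of the knife guide, slower than 0.05 m/s, and the gripper still holds the chute within 0.06 rad of level (x of orange in the frame of guide_mark between -0.018 and 0.018 m and y of orange in the frame of guide_mark between -0.015 and 0.015 m and z of orange in the frame of guide_mark between -0.01 and 0.01 m and value of joint chute between -0.06 and 0.06 rad and contact force between the fingers and chute above 1 N and linear speed of orange below 0.05 m/s); the arm keeps its last pose, push and grip.
It fails at once if the robot touches the orange, the hoop or the guide (contact force between any of the arm, the fingers and orange above 1 N or contact force between any of the arm, the fingers and hoop above 1 N or contact force between any of the arm, the fingers and guide above 1 N).
It fails at once if the orange runs faster than 0.4 m/s (linear speed of orange above 0.4 m/s).
It fails at once if the orange leaves the chute (height (world z) of orange below 0.11 m or z of orange in the frame of guide_mark above 0.03 m or y of orange in the frame of guide_mark above 0.04 m or y of orange in the frame of guide_mark below -0.04 m).
It fails at once if the chute swings or drops hard (over 1 rad/s) (velocity of joint chute above 1 rad/s or velocity of joint chute below -1 rad/s).
It fails at once if a bystander is moved by more than 20 mm or tipped (distance of any of reamer, bowl, cup, carafe from where it was at the start of the episode above 0.02 m or angle between any of reamer, bowl, cup, carafe's own z axis and vertical above 0.3 rad).
It also fails if it takes over 51 s, if anything falls off the work surface, if the arm or the gripper's body presses on something with over 40 N, if the wrist force passes 120 N, or if a joint passes its speed limit or range.

## Robot

A 6-joint arm with a two-finger parallel gripper is mounted at the origin on the work surface. World frame = base frame: x ahead of the robot, y to its left, z up, the work surface at z = 0. Lengths are in m, angles in degrees, forces in N, time in s.
With the tool pointing down it reaches from about 0.3 to 0.75 m from the base axis. Payload 8.5 kg.
Tool frame: the origin (TCP) lies midway between the tips of the shut fingers; the grasp point (between the pads) lies grasp_offset behind it (grasp_offset is the distance from the TCP to the grasp point, in m); z points along the fingers, y is the line along which they close (so a half turn about z gives the same grasp; the last joint's range is limited). The gripper opens to 85 mm and grips with 20 to 120 N. Pads are 22 mm wide; open, the fingers measure 114 mm over their backs; the gripper's body (76 mm by 85 mm) begins 54 mm behind the grasp point. The pads swing forward as they close: fully open they stand 13 mm farther back than shut.
Start: joints at [-76.794, 21.807, 74.336, -0, 83.858, -12.336], TCP at [0.237, -0.496, 0.231] pointing down, gripper open.
Joint ranges: [-178.18, 178.18], [-50.72, 133.34], [12.68, 142.11], [-81.47, 261.47], [9.98, 163.14], [-165.26, 165.26]. Speed limits (degrees/s): [136.94, 136.94, 180, 180, 180, 180].

## Interface

Orientations are given as a 3x3 rotation matrix whose columns are the frame's x, y, z axes.
In Python, from rig import observe, get_image, camera_params, close_job, grasp_offset gives the robot as it stands.
- The arm moves only by the shell command python3 -m handwheel 'ROWS' [OPENING] [FORCE]. ROWS is JSON, a list of rows, each a list of 2 entries, a list of its own where there are three numbers: the shift along the tool's x, y, z as a fraction of full scale, then the turn, a rotation vector about the tool's x, y, z as a fraction of full scale. In form: [[[dx, dy, dz], [ax, ay, az]], ...]. A call has 1 to 10 rows; each row is the pose to reach, as a shift and turn from the pose commanded when the call began, along the tool's axes at that moment, turning the shorter way round; what a row does not reach only later rows make up. Full scale, the value 1, is 0.5 m for a shift and pi rad for a turn. A row lasts 1/10 s, in which the tool goes at most 50 mm and 8.59 degrees, less where a joint would pass 70% of its speed; a pose out of reach is approached as far as the arm can. A call with a number of a shift or a turn outside -1 to 1 is refused whole. A call with a gripper value outside its range is refused whole. OPENING is the opening, from 0 (shut) to 1 (fully open), set as the call begins (- or left out, the last holds). The fingers move at their own pace and stop on an object; FORCE is the grip in N (left out, the last holds). Time passes only in rows, so rows that repeat a pose let the fingers close. It gives the time, the measured TCP pose, the force, the opening and the grip force at its end, in the units of the state.
- observe(): the state, without advancing time (a new reading comes with each control period).
- get_image(name): name is "scene" or "top" or "wrist"; returns (picture, depth): 420x560x3 uint8, red, green, blue; 420x560 float32, m along the optical axis (not along the pixel's ray), 0 where there is no reading.
- camera_params(name): a dict with "K" (3x3 intrinsics, pixels), "R" (3x3) and "t" (3): a world point X has camera coordinates R X + t. Camera axes: x right, y down, z forward; pixel columns grow to the right and rows downward; lengths in m; the calibration is good to about 2 mm. The wrist camera is an equidistant fisheye: a pixel r from the principal point sees the ray r / f radians off the axis. A picture is of the moment at which its call begins: read the wrist's pose just before it. camera_params takes no time and is no camera call; for the wrist camera it gives the pose at the moment of the call.
- close_job(): hands the job in; it is judged then, once.
The state is a dict: "time_s": time; "q": joint angles; "qvel": joint speeds; "joint_efforts": joint torques, N m; "position": TCP position; "tool_rot": TCP orientation; "ft_force": force on the tool from outside, world axes, zero at the start; "wrist_torque": the same for the moment, N m; "grip_width": finger opening in m; "gripper_force": force on a finger pad.
Only numpy, scipy, OpenCV 4.12 (cv2) and the standard library are available. Lean on these libraries where they do the work, as an engineer would, in place of code of your own. Each camera call takes 0.05 s, during which the arm holds its last target. There are 200 camera calls.

## Working session

There is one attempt and no reset: what is moved stays moved. The work goes in short steps, Python scripts to look and compute and a shell command to move; the robot and the scene stay as the last step left them, time stands still between calls to the robot, and variables do not carry over. Pictures are saved under pics/ and viewed, at most 10 in all, crops included, and the job is handed in when it is done.

```bash
ls; mkdir -p pics
cat > h.py <<'E'
import numpy as np,cv2
from rig import *
def snap(n,f):
    im,d=get_image(n); cv2.imwrite('pics/%s.png'%f,im[:,:,::-1]); np.savez('%s.npz'%f,im=im,d=d); return im,d
def pt(n,d,u,v,z=None):
    c=camera_params(n);K,R,t=[np.array(c[k]) for k in 'KRt']
    r=np.linalg.inv(K)@[u,v,1]
    C=-R.T@t; r=R.T@r
    if z is None: return C+r*d[int(v),int(u)]
    return C+r*(z-C[2])/r[2]
E
python3 - <<'E'
from h import *
snap('scene','s1');snap('top','t1')
print(observe()['time_s'],grasp_offset)
for n in('scene','top'):print(camera_params(n))
print(np.array(observe()['tool_rot']))
E
```

```text
pics
0.1 0.0187
{'K': array([[463.96721401,   0.        , 277.99402781],
       [  0.        , 463.96721401, 208.15346736],
       [  0.        ,   0.        ,   1.        ]]), 'R': array([[-0.81200081,  0.58356441, -0.01035663],
       [ 0.38817537,  0.52670553, -0.75624147],
       [-0.43586072, -0.61808887, -0.65421065]]), 't': array([ 0.57295743, -0.05524245,  1.48155083])}
{'K': array([[519.109515  ,   0.        , 290.50392616],
       [  0.        , 519.109515  , 202.09044189],
       [  0.        ,   0.        ,   1.        ]]), 'R': array([[ 0.08556499, -0.99633011,  0.00222157],
       [-0.97433738, -0.08414176, -0.2087746 ],
       [ 0.20819535,  0.01569923, -0.97796126]]), 't': array([-0.17447455,  0.59642989,  1.56794811])}
[[ 9.02269714e-01  4.31171985e-01 -2.86474866e-04]
 [ 4.31171994e-01 -9.02268912e-01  1.23393263e-03]
 [ 2.73559818e-04 -1.23685998e-03 -9.99999198e-01]]
```

View pics/s1.png

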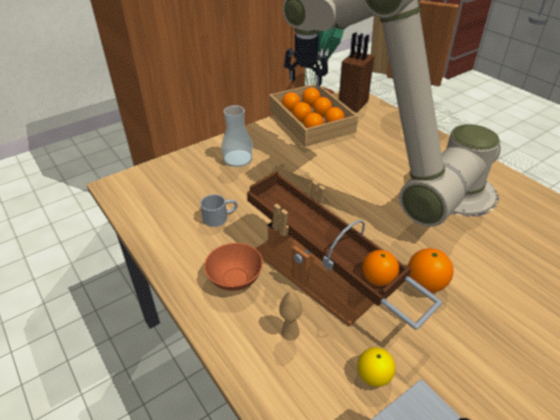

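View pics/t1.png

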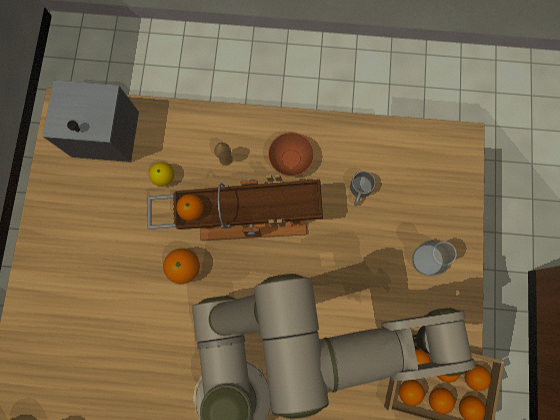

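The scene shows the chute running along world −y. The bar handle is at about (410,300) in the scene view and (150,212) in the top view. The orange is at (190,207) in the top view, the hoop at (225,205) and the guide at about (275,200). I'll enlarge both views.

Run:
```python
from h import *
a=cv2.imread('pics/t1.png')[165:250,135:335]; cv2.imwrite('pics/t1c.png',cv2.resize(a,None,fx=4,fy=4,interpolation=2))
a=cv2.imread('pics/s1.png')[165:335,235:450]; cv2.imwrite('pics/s1c.png',cv2.resize(a,None,fx=3.5,fy=3.5,interpolation=2))
```

```text
(no output)
```

View pics/t1c.png

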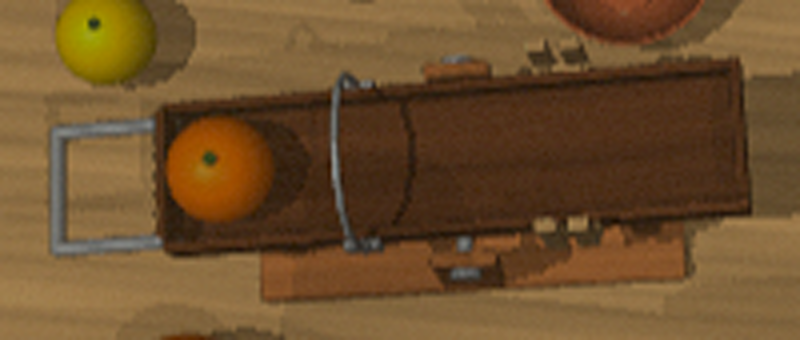

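View pics/s1c.png

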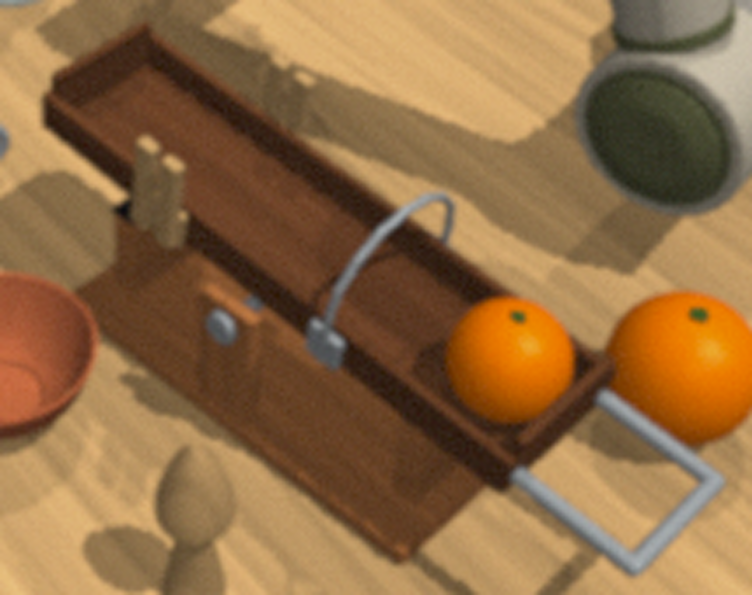

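Run:
```python
from h import *
d=np.load('t1.npz')['d'];ds=np.load('s1.npz')['d']
np.set_printoptions(precision=4,suppress=True)
T=lambda x,y:(135+x/4,165+y/4)
S=lambda x,y:(235+x/3.5,165+y/3.5)
for n in('top','scene'):
    c=camera_params(n);print(n,-c['R'].T@c['t'])
for nm,p in dict(barL=(57,132),barR=(62,247),bar=(60,190),orange=(220,168),far1=(740,66),far2=(746,210),near1=(163,108),near2=(170,250),baseR=(683,275),baseL=(265,298),hoopT=(338,160),hclipF=(365,85),hclipN=(370,244),post1=(545,226),post2=(578,224),dk1=(543,52),dk2=(573,52)).items():
    u,v=T(*p); print('T',nm,pt('top',d,u,v))
for nm,p in dict(barA=(718,480),barB=(635,567),bar=(676,524),orange=(511,355),hooptop=(432,198),hclip=(326,345),post1=(147,142),post2=(173,160),post1b=(145,195),post2b=(174,200),rp1=(275,75),rp2=(303,78),basec=(402,555)).items():
    u,v=S(*p); print('S',nm,pt('scene',ds,u,v))
b=(pt('top',d,*T(57,130),z=.1125)+pt('top',d,*T(62,250),z=.1125))/2
print('bar z fixed',b)
```

```text
top [ 0.2696 -0.1483  1.6583]
scene [1.1324 0.6105 0.9334]
T barL [0.5736 0.3055 0.1164]
T barR [0.4866 0.2899 0.1137]
T bar [0.5298 0.2978 0.113 ]
T orange [0.5434 0.1637 0.1867]
T far1 [ 0.6995 -0.2124  0.0023]
T far2 [ 0.5458 -0.2176  0.1843]
T near1 [0.5933 0.2211 0.1436]
T near2 [0.4875 0.2026 0.1398]
T baseR [ 0.519  -0.1791  0.0252]
T baseL [0.4731 0.1504 0.0187]
T hoopT [0.5493 0.0736 0.2243]
T hclipF [0.6232 0.072  0.1465]
T hclipN [0.5043 0.0554 0.1425]
T post1 [ 0.5176 -0.0754  0.2082]
T post2 [ 0.5208 -0.0986  0.2095]
T dk1 [ 0.6434 -0.0623  0.2114]
T dk2 [ 0.6478 -0.0834  0.2017]
S barA [0.4862 0.3005 0.1158]
S barB [0.5751 0.3128 0.1137]
S bar [0.5327 0.3071 0.1155]
S orange [0.5664 0.1891 0.1837]
S hooptop [0.5321 0.0777 0.2136]
S hclip [0.6256 0.0879 0.1415]
S post1 [ 0.6477 -0.0809  0.2112]
S post2 [ 0.6432 -0.057   0.2094]
S post1b [ 0.6569 -0.0712  0.1743]
S post2b [ 0.6497 -0.047   0.1836]
S rp1 [ 0.5255 -0.0925  0.205 ]
S rp2 [ 0.5166 -0.0721  0.2111]
S basec [0.6268 0.1792 0.0159]
bar z fixed [0.5302 0.2984 0.1125]
```

```bash
cat >> h.py <<'E'
from scipy.spatial.transform import Rotation as Ro
xc=np.array([.138,-.990,0]);xc/=np.linalg.norm(xc); yc=np.array([-xc[1],xc[0],0])
Rt=np.c_[np.cross(xc,[0,0,-1]),xc,[0,0,-1]]
def go(p):
    o=observe();R=np.array(o['tool_rot'])
    return R.T@(np.array(p)-o['position'])/.5, Ro.from_matrix(R.T@Rt).as_rotvec()/np.pi
E
python3 - <<'E'
from h import *
np.set_printoptions(precision=4,suppress=True)
for p in([.237,-.496,.34],[.38,-.1,.34],[.5305,.3,.30],[.5305,.3,.20]):print(go(p))
E
```

```text
(array([-0.0001, -0.0003, -0.2184]), array([-0.0004, -0.    ,  0.0978]))
(array([ 0.5994, -0.5916, -0.2175]), array([-0.0004, -0.    ,  0.0978]))
(array([ 1.2159, -1.1835, -0.1366]), array([-0.0004, -0.    ,  0.0978]))
(array([ 1.2159, -1.1833,  0.0634]), array([-0.0004, -0.    ,  0.0978]))
```

```bash
python3 -m handwheel '[[[0,0,-0.1],[0,0,0]],[[0,0,-0.218],[0,0,0.02]],[[0.08,-0.08,-0.218],[0,0,0.04]],[[0.16,-0.16,-0.218],[0,0,0.06]],[[0.24,-0.24,-0.218],[0,0,0.08]],[[0.32,-0.32,-0.218],[0,0,0.0978]],[[0.4,-0.39,-0.218],[0,0,0.0978]],[[0.47,-0.46,-0.218],[0,0,0.0978]],[[0.54,-0.53,-0.218],[0,0,0.0978]],[[0.6,-0.59,-0.218],[0,0,0.0978]]]' 1
python3 -c "
from h import *
print(go([.5305,.3,.30]),go([.5305,.3,.20]))"
```

```text
time_s: 1.1
position: [0.3735, -0.1189, 0.3402]
tool_rot: [[0.99, 0.138, -0.0], [0.138, -0.99, 0.0], [-0.0, -0.0, -1.0]]
ft_force: [1.1, -0.4, -0.5]
grip_width: 0.0853
gripper_force: 0.0
(array([ 0.4263263 , -0.78657515,  0.08053603]), array([-2.46630393e-05,  7.66236742e-06, -1.42134335e-04])) (array([ 0.42633112, -0.78655965,  0.28053603]), array([-2.46630393e-05,  7.66236742e-06, -1.42134335e-04]))
```

```bash
python3 -m handwheel '[[[0.04,-0.075,0],[0,0,0]],[[0.08,-0.15,0],[0,0,0]],[[0.12,-0.22,0],[0,0,0]],[[0.16,-0.3,0.02],[0,0,0]],[[0.2,-0.37,0.04],[0,0,0]],[[0.24,-0.45,0.06],[0,0,0]],[[0.28,-0.52,0.08],[0,0,0]],[[0.32,-0.6,0.08],[0,0,0]],[[0.37,-0.68,0.08],[0,0,0]],[[0.415,-0.75,0.08],[0,0,0]]]'
python3 -m handwheel '[[[0,0,0.05],[0,0,0]],[[0,0,0.1],[0,0,0]],[[0,0,0.13],[0,0,0]],[[0,0,0.13],[0,0,0]],[[0,0,0.13],[0,0,0]]]'
python3 - <<'E'
from h import *
print(go([.5305,.3,.0906]))
im,d=snap('top','t2');im,d=snap('wrist','w2')
E
```

```text
time_s: 2.1
position: [0.5274, 0.2814, 0.2998]
tool_rot: [[0.99, 0.139, -0.001], [0.139, -0.99, -0.0], [-0.001, 0.0, -1.0]]
ft_force: [0.1, -0.7, -0.5]
grip_width: 0.0855
gripper_force: 0.0
time_s: 2.6
position: [0.5273, 0.2792, 0.2357]
tool_rot: [[0.99, 0.138, 0.0], [0.138, -0.99, 0.0], [0.0, -0.0, -1.0]]
ft_force: [-0.0, -0.3, -0.4]
grip_width: 0.0854
gripper_force: 0.0
(array([ 0.01203609, -0.04031804,  0.29029867]), array([-3.70009563e-06, -4.62402903e-05,  1.11293169e-07]))
```

View pics/w2.png

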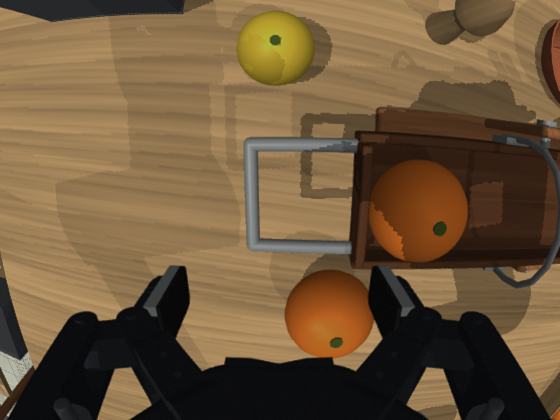

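The wrist view shows the bar from (251,140) to (253,245), the orange against the end board, and the open fingers. I'll locate the bar from these pixels.

Run:
```python
from h import *
c=camera_params('wrist');K,R,t=[np.array(c[k]) for k in 'KRt'];C=-R.T@t
d=np.load('w2.npz')['d']
for u,v in((251,145),(252,193),(253,243),(251,140),(253,248)):
    a=np.array([u-K[0,2],v-K[1,2]]);r=np.linalg.norm(a);th=r/K[0,0]
    ray=np.r_[a/r*np.sin(th),np.cos(th)];w=R.T@ray
    print(C+w*(.114-C[2])/w[2], d[v,u], C+w*d[v,u]/np.cos(th))
```

```text
[0.57352717 0.30833279 0.114     ] 0.25994217 [0.57359959 0.30828802 0.11462651]
[0.53346268 0.30266871 0.114     ] 0.271759 [0.53368729 0.30262665 0.11484066]
[0.48825036 0.29667657 0.114     ] 0.2864917 [0.48814333 0.29668325 0.11375579]
[0.57760805 0.30884202 0.114     ] 0.260311 [0.57750827 0.30891513 0.11300373]
[0.48341802 0.29614689 0.114     ] 0.2875017 [0.48349137 0.29614282 0.11416067]
```

```bash
python3 -m handwheel '[[[0.0126,-0.044,0],[0,0,0]],[[0.0126,-0.044,0.04],[0,0,0]],[[0.0126,-0.044,0.09],[0,0,0]],[[0.0126,-0.044,0.15],[0,0,0]],[[0.0126,-0.044,0.21],[0,0,0]],[[0.0126,-0.044,0.26],[0,0,0]],[[0.0126,-0.044,0.29],[0,0,0]],[[0.0126,-0.044,0.29],[0,0,0]],[[0.0126,-0.044,0.29],[0,0,0]]]'
python3 -m handwheel '[[[0,0,0],[0,0,0]],[[0,0,0],[0,0,0]],[[0,0,0],[0,0,0]],[[0,0,0],[0,0,0]],[[0,0,0],[0,0,0]],[[0,0,0],[0,0,0]],[[0,0,0],[0,0,0]]]' 0 40
python3 - <<'E'
from h import *
im,d=snap('wrist','w3'); snap('top','t3');o=observe();print(o['position'],o['ft_force'],o['grip_width'],o['gripper_force'])
E
```

```text
time_s: 3.6
position: [0.531, 0.302, 0.0915]
tool_rot: [[0.99, 0.138, 0.002], [0.138, -0.99, 0.001], [0.002, -0.0, -1.0]]
ft_force: [-0.2, -0.4, 0.2]
grip_width: 0.0856
gripper_force: 0.0
time_s: 4.3
position: [0.5302, 0.3031, 0.0907]
tool_rot: [[0.99, 0.139, 0.001], [0.139, -0.99, 0.002], [0.001, -0.002, -1.0]]
ft_force: [-1.6, 5.7, 0.8]
grip_width: 0.0104
gripper_force: 38.9
[0.53023765 0.30309687 0.09064886] [-0.66097167  6.18804422  1.03269441] 0.01047001388685727 38.949710726737976
```

```bash
cat >> h.py <<'E'
H=np.array([.573,.0,.11])
def orange():
    im,d=get_image('top');o=observe()
    hsv=cv2.cvtColor(im,cv2.COLOR_RGB2HSV)
    m=cv2.inRange(hsv,(5,170,60),(18,255,255));m[:165]=0;m[250:]=0;m[:,:150]=0;m[:,345:]=0
    m=cv2.morphologyEx(m,cv2.MORPH_OPEN,np.ones((3,3)))
    cs=cv2.findContours(m,0,2)[0];cs=[c for c in cs if cv2.contourArea(c)>25]
    (u,v),r=cv2.minEnclosingCircle(np.vstack(cs))
    P=pt('top',d,u,v,z=.17)-H
    print('t%.2f s=%.4f y=%.4f r=%.1f z=%.4f fz=%.1f'%(o['time_s'],P@xc,P@yc,r,o['position'][2],o['ft_force'][2]));return im,d,(u,v)
E
python3 -c "
from h import *
orange()"
python3 -m handwheel '[[[0,0,-0.005],[0,0,0]],[[0,0,-0.014],[0,0,0]],[[0,0,-0.024],[0,0,0]],[[0,0,-0.034],[0,0,0]],[[0,0,-0.044],[0,0,0]],[[0,0,-0.053],[0,0,0]],[[0,0,-0.059],[0,0,0]],[[0,0,-0.061],[0,0,0]],[[0,0,-0.061],[0,0,0]]]'
python3 - <<'E'
from h import *
im,d,_=orange()
o=observe();print(o['position'],o['ft_force'],o['gripper_force'])
np.savez('t4.npz',im=im,d=d)
a=im[165:250,135:335,::-1]; cv2.imwrite('pics/t4c.png',cv2.resize(a,None,fx=4,fy=4,interpolation=2))
E
```

```text
t4.45 s=-0.0101 y=0.0068 r=68.7 z=0.0907 fz=1.8
time_s: 5.35
position: [0.5304, 0.3018, 0.1209]
tool_rot: [[0.99, 0.138, 0.0], [0.138, -0.99, -0.0], [0.0, 0.0, -1.0]]
ft_force: [0.8, 2.8, -2.3]
grip_width: 0.0103
gripper_force: 39.0
t5.40 s=-0.0099 y=0.0055 r=67.9 z=0.1208 fz=-1.5
[0.53040833 0.30176343 0.12076266] [ 1.4004006   3.70843017 -1.53298517] 38.991238474845886
```

View pics/t4c.png

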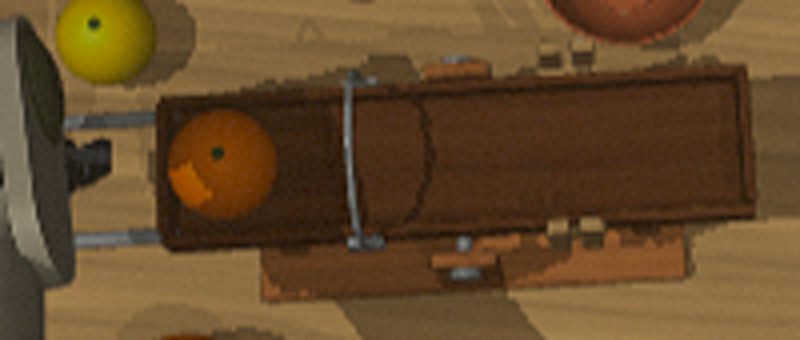

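```bash
cat >> h.py <<'E'
from scipy.optimize import least_squares
def cloud(d):
    c=camera_params('top');K,R,t=[np.array(c[k]) for k in 'KRt']
    v,u=np.mgrid[165:250,135:340];z=d[165:250,135:340]
    P=(np.c_[((u-K[0,2])*z/K[0,0]).ravel(),((v-K[1,2])*z/K[1,1]).ravel(),z.ravel()]-t)@R-H
    return np.c_[P@xc,P@yc,P[:,2]]
def orange(q=0):
    im,d=get_image('top');o=observe();Q=cloud(d)
    k=(abs(Q[:,1])<.04)&(Q[:,2]>.062)&(Q[:,2]<.108)&(Q[:,0]>-.205)&(Q[:,0]<.2)
    B=Q[k];c0=np.r_[np.median(B[:,0]),0,.06]
    f=least_squares(lambda p:np.linalg.norm(B-p,axis=1)-.04,c0,loss='soft_l1',f_scale=.003)
    p=f.x
    print('t%.2f s=%.4f y=%.4f z=%.4f n%d tcp %.4f fz=%.1f'%(o['time_s'],*p,k.sum(),o['position'][2],o['ft_force'][2]));return im,d,p
E
python3 - <<'E'
from h import *
orange();im,d,p=orange()
Q=cloud(d);np.set_printoptions(precision=4,suppress=True)
h=Q[(Q[:,2]>.1)&(Q[:,2]<.14)&(abs(Q[:,1])<.06)&(Q[:,0]>-.11)&(Q[:,0]<-.03)];print('hoop',len(h),np.median(h,0),h.std(0))
for sg in(1,-1):
    g=Q[(Q[:,2]>.085)&(Q[:,2]<.11)&(Q[:,1]*sg>.045)&(Q[:,1]*sg<.09)&(Q[:,0]>0.02)&(Q[:,0]<.18)];print('post',len(g),g.mean(0),g.min(0),g.max(0))
r=Q[(abs(Q[:,1])<.04)&(Q[:,2]>.01)&(Q[:,2]<.05)]
print('floor fit', np.polyfit(r[:,0],r[:,2],1), r[:,0].min(),r[:,0].max())
rim=Q[(Q[:,2]>.05)&(Q[:,2]<.085)&(Q[:,0]>.18)];print('farrim',len(rim),rim.mean(0),rim.min(0),rim.max(0))
T=lambda x,y:(135+x/4,165+y/4)
for nm,q,z in(('hoopapex',(349,155),.231),('clipF',(356,79),.17),('clipN',(363,243),.17),('pN1',(557,228),.205),('pN2',(592,226),.205),('pF1',(550,48),.205),('pF2',(582,46),.205),('or',(222,164),.17),('farL',(745,68),.17),('farR',(753,213),.17)):
    P=pt('top',d,*T(*q),z=z)-H;print(nm,P@xc,P@yc)
E
```

```text
t5.45 s=-0.1683 y=0.0000 z=0.0594 n575 tcp 0.1207 fz=-1.3
t5.50 s=-0.1682 y=-0.0002 z=0.0596 n573 tcp 0.1207 fz=-1.6
hoop 66 [-0.0694 -0.0051  0.1143] [0.0017 0.0266 0.0062]
post 42 [0.0853 0.0654 0.0947] [0.0663 0.0599 0.0861] [0.1042 0.0716 0.1001]
post 43 [ 0.0875 -0.0656  0.0946] [ 0.0689 -0.0698  0.0875] [ 0.1062 -0.0598  0.1006]
floor fit [-0.      0.0227] -0.29116386702780006 0.2121058570579763
farrim 140 [0.2107 0.0008 0.0614] [ 0.18   -0.0568  0.0504] [0.2193 0.0578 0.0722]
hoopapex -0.06747891166461983 -0.011570489098284108
clipF -0.06823574041764854 0.0586931794826339
clipN -0.06636407751733295 -0.06413330557111557
pN1 0.07542952880138175 -0.06660986827374668
pN2 0.10030970778299828 -0.06647377083769254
pF1 0.07648444015250137 0.06552222461874266
pF2 0.09966327952079505 0.06580673179843619
or -0.1677540954993064 -0.00021444092904413653
farL 0.21902216112665987 0.052046513983690944
farR 0.21774714122607078 -0.056899392146379894
```

```bash
python3 -m handwheel '[[[0,0,-0.006],[0,0,0]],[[0,0,-0.012],[0,0,0]],[[0,0,-0.018],[0,0,0]],[[0,0,-0.021],[0,0,0]],[[0,0,-0.021],[0,0,0]],[[0,0,-0.021],[0,0,0]],[[0,0,-0.021],[0,0,0]]]'
python3 -c "
from h import *
orange();orange();print(observe()['ft_force'])"
```

```text
time_s: 6.2
position: [0.5305, 0.3006, 0.1314]
tool_rot: [[0.99, 0.138, -0.0], [0.138, -0.99, -0.002], [-0.0, 0.002, -1.0]]
ft_force: [2.1, -4.8, -2.0]
grip_width: 0.0103
gripper_force: 39.5
t6.25 s=-0.1494 y=-0.0003 z=0.0650 n585 tcp 0.1314 fz=-2.1
t6.30 s=-0.1463 y=-0.0001 z=0.0647 n578 tcp 0.1314 fz=-2.9
[ 1.79876965 -5.51541371 -2.85265679]
```

```bash
python3 -m handwheel '[[[0,0,0],[0,0,0]],[[0,0,0],[0,0,0]],[[0,0,0],[0,0,0]],[[0,0,0.007],[0,0,0]],[[0,0,0.014],[0,0,0]],[[0,0,0.0205],[0,0,0]]]'
python3 -c "
from h import *
orange();orange()"
```

```text
time_s: 6.9
position: [0.5304, 0.3017, 0.1209]
tool_rot: [[0.99, 0.138, 0.0], [0.138, -0.99, -0.0], [0.0, 0.0, -1.0]]
ft_force: [1.2, -1.4, -0.6]
grip_width: 0.0106
gripper_force: 39.6
t6.95 s=-0.0819 y=0.0001 z=0.0597 n522 tcp 0.1204 fz=-1.9
t7.00 s=-0.0769 y=0.0003 z=0.0602 n520 tcp 0.1207 fz=-1.4
```

```bash
python3 -m handwheel '[[[0,0,0.018],[0,0,0]],[[0,0,0.028],[0,0,0]],[[0,0,0.026],[0,0,0]],[[0,0,0.01],[0,0,0]],[[0,0,0],[0,0,0]]]'
python3 -c "
from h import *
orange();orange()"
```

```text
time_s: 7.5
position: [0.5304, 0.3017, 0.1215]
tool_rot: [[0.99, 0.138, 0.0], [0.138, -0.99, -0.001], [-0.0, 0.001, -1.0]]
ft_force: [2.7, -2.3, -0.9]
grip_width: 0.0105
gripper_force: 39.7
t7.55 s=-0.0655 y=0.0003 z=0.0601 n512 tcp 0.1222 fz=1.6
t7.60 s=-0.0670 y=0.0004 z=0.0605 n521 tcp 0.1218 fz=-0.1
```

```bash
python3 -c "
from h import *
orange();orange();orange();orange()"
```

```text
t7.65 s=-0.0676 y=0.0002 z=0.0602 n517 tcp 0.1214 fz=-0.8
t7.70 s=-0.0684 y=0.0002 z=0.0602 n516 tcp 0.1211 fz=-1.2
t7.75 s=-0.0686 y=0.0003 z=0.0601 n510 tcp 0.1210 fz=-0.6
t7.80 s=-0.0690 y=0.0003 z=0.0599 n514 tcp 0.1209 fz=-0.8
```

Centred to within a millimetre. I'll hold here about two seconds and check for drift.

```bash
python3 -m handwheel '[[[0,0,0],[0,0,0]],[[0,0,0],[0,0,0]],[[0,0,0],[0,0,0]],[[0,0,0],[0,0,0]],[[0,0,0],[0,0,0]],[[0,0,0],[0,0,0]],[[0,0,0],[0,0,0]],[[0,0,0],[0,0,0]],[[0,0,0],[0,0,0]]]' >/dev/null
python3 -c "
from h import *
orange()"
python3 -m handwheel '[[[0,0,0],[0,0,0]],[[0,0,0],[0,0,0]],[[0,0,0],[0,0,0]],[[0,0,0],[0,0,0]],[[0,0,0],[0,0,0]],[[0,0,0],[0,0,0]],[[0,0,0],[0,0,0]],[[0,0,0],[0,0,0]],[[0,0,0],[0,0,0]]]' >/dev/null
python3 -c "
from h import *
orange();orange()"
```

```text
t8.75 s=-0.0686 y=0.0002 z=0.0598 n513 tcp 0.1211 fz=-1.7
t9.70 s=-0.0685 y=0.0001 z=0.0602 n507 tcp 0.1211 fz=-1.7
t9.75 s=-0.0688 y=0.0001 z=0.0597 n508 tcp 0.1210 fz=-1.2
```

```bash
python3 -m handwheel '[[[0,0,-0.006],[0,0,0]],[[0,0,-0.012],[0,0,0]],[[0,0,-0.018],[0,0,0]],[[0,0,-0.021],[0,0,0]],[[0,0,-0.021],[0,0,0]],[[0,0,-0.021],[0,0,0]],[[0,0,-0.021],[0,0,0]],[[0,0,-0.021],[0,0,0]],[[0,0,-0.021],[0,0,0]]]'
python3 -c "
from h import *
orange();orange()"
python3 -m handwheel '[[[0,0,0.007],[0,0,0]],[[0,0,0.014],[0,0,0]],[[0,0,0.021],[0,0,0]]]' >/dev/null
python3 -c "
from h import *
orange();orange()"
```

```text
time_s: 10.65
position: [0.5305, 0.3007, 0.1313]
tool_rot: [[0.99, 0.138, -0.0], [0.138, -0.99, -0.002], [-0.001, 0.002, -1.0]]
ft_force: [2.6, -9.9, -2.8]
grip_width: 0.0107
gripper_force: 39.7
t10.70 s=-0.0307 y=0.0006 z=0.0611 n566 tcp 0.1313 fz=-1.5
t10.75 s=-0.0263 y=0.0006 z=0.0611 n570 tcp 0.1313 fz=-2.0
t11.10 s=0.0096 y=0.0004 z=0.0601 n564 tcp 0.1205 fz=-1.8
t11.15 s=0.0144 y=0.0010 z=0.0599 n572 tcp 0.1208 fz=-0.6
```

```bash
python3 -m handwheel '[[[0,0,0],[0,0,0]],[[0,0,0],[0,0,0]]]' >/dev/null
python3 -c "
from h import *
orange();orange()"
```

```text
t11.40 s=0.0319 y=0.0007 z=0.0603 n570 tcp 0.1212 fz=-0.9
t11.45 s=0.0344 y=0.0008 z=0.0600 n569 tcp 0.1213 fz=-1.4
```

```bash
python3 -m handwheel '[[[0,0,-0.007],[0,0,0]],[[0,0,-0.012],[0,0,0]],[[0,0,-0.012],[0,0,0]],[[0,0,-0.012],[0,0,0]]]' >/dev/null
python3 -c "
from h import *
orange();orange()"
```

```text
t11.90 s=0.0523 y=0.0007 z=0.0591 n561 tcp 0.1272 fz=-1.2
t11.95 s=0.0541 y=0.0010 z=0.0589 n563 tcp 0.1272 fz=-1.4
```

```bash
python3 -m handwheel '[[[0,0,-0.002],[0,0,0]],[[0,0,-0.002],[0,0,0]],[[0,0,-0.002],[0,0,0]],[[0,0,-0.002],[0,0,0]]]' >/dev/null
python3 -c "
from h import *
orange();orange()"
```

```text
t12.40 s=0.0777 y=0.0009 z=0.0584 n557 tcp 0.1281 fz=-0.5
t12.45 s=0.0806 y=0.0011 z=0.0587 n562 tcp 0.1281 fz=-1.7
```

```bash
python3 -m handwheel '[[[0,0,0.018],[0,0,0]],[[0,0,0.024],[0,0,0]],[[0,0,0.018],[0,0,0]],[[0,0,0.014],[0,0,0]]]' >/dev/null
python3 -c "
from h import *
for i in range(4):orange()"
```

```text
t12.90 s=0.0995 y=0.0012 z=0.0600 n561 tcp 0.1219 fz=0.4
t12.95 s=0.0998 y=0.0010 z=0.0602 n568 tcp 0.1218 fz=-0.2
t13.00 s=0.1003 y=0.0012 z=0.0602 n566 tcp 0.1217 fz=-0.5
t13.05 s=0.0999 y=0.0010 z=0.0601 n573 tcp 0.1216 fz=0.6
```

```bash
python3 -m handwheel '[[[0,0,0.01],[0,0,0]],[[0,0,0.021],[0,0,0]],[[0,0,0.021],[0,0,0]],[[0,0,0.021],[0,0,0]],[[0,0,0.021],[0,0,0]],[[0,0,0.01],[0,0,0]],[[0,0,0.001],[0,0,0]]]' >/dev/null
python3 -c "
from h import *
for i in range(4):orange()"
```

```text
t13.80 s=0.0683 y=0.0008 z=0.0604 n571 tcp 0.1218 fz=-0.3
t13.85 s=0.0651 y=0.0011 z=0.0599 n570 tcp 0.1214 fz=-0.0
t13.90 s=0.0625 y=0.0011 z=0.0599 n568 tcp 0.1210 fz=0.1
t13.95 s=0.0596 y=0.0005 z=0.0604 n569 tcp 0.1208 fz=0.3
```

```bash
python3 -m handwheel '[[[0,0,-0.003],[0,0,0]],[[0,0,-0.003],[0,0,0]],[[0,0,-0.001],[0,0,0]],[[0,0,-0.001],[0,0,0]]]' >/dev/null
python3 -c "
from h import *
for i in range(4):orange()"
```

```text
t14.40 s=0.0483 y=0.0008 z=0.0602 n573 tcp 0.1209 fz=-0.1
t14.45 s=0.0479 y=0.0007 z=0.0601 n566 tcp 0.1209 fz=-0.2
t14.50 s=0.0483 y=0.0006 z=0.0599 n575 tcp 0.1210 fz=-0.2
t14.55 s=0.0482 y=0.0008 z=0.0602 n569 tcp 0.1210 fz=-0.3
```

```bash
python3 -m handwheel '[[[0,0,-0.01],[0,0,0]],[[0,0,-0.021],[0,0,0]],[[0,0,-0.021],[0,0,0]],[[0,0,-0.021],[0,0,0]],[[0,0,-0.011],[0,0,0]],[[0,0,-0.001],[0,0,0]]]' >/dev/null
python3 -c "
from h import *
for i in range(3):orange()"
```

```text
t15.20 s=0.0704 y=0.0010 z=0.0602 n565 tcp 0.1208 fz=-1.5
t15.25 s=0.0730 y=0.0011 z=0.0601 n576 tcp 0.1211 fz=-0.2
t15.30 s=0.0757 y=0.0009 z=0.0601 n570 tcp 0.1214 fz=-0.5
```

```bash
python3 -m handwheel '[[[0,0,0],[0,0,0]],[[0,0,0],[0,0,0]],[[0,0,0],[0,0,0]],[[0,0,0],[0,0,0]]]' >/dev/null
python3 -c "
from h import *
for i in range(4):orange()"
```

```text
t15.75 s=0.0863 y=0.0011 z=0.0602 n565 tcp 0.1217 fz=-0.5
t15.80 s=0.0866 y=0.0010 z=0.0602 n567 tcp 0.1216 fz=0.4
t15.85 s=0.0866 y=0.0010 z=0.0600 n571 tcp 0.1216 fz=0.0
t15.90 s=0.0865 y=0.0008 z=0.0602 n569 tcp 0.1216 fz=0.3
```

The orange has stopped right on the guide mark. I'll hold for more than 5 s.

```bash
python3 -m handwheel '[[[0,0,0],[0,0,0]],[[0,0,0],[0,0,0]],[[0,0,0],[0,0,0]],[[0,0,0],[0,0,0]],[[0,0,0],[0,0,0]],[[0,0,0],[0,0,0]],[[0,0,0],[0,0,0]],[[0,0,0],[0,0,0]],[[0,0,0],[0,0,0]],[[0,0,0],[0,0,0]]]' >/dev/null
python3 -m handwheel '[[[0,0,0],[0,0,0]],[[0,0,0],[0,0,0]],[[0,0,0],[0,0,0]],[[0,0,0],[0,0,0]],[[0,0,0],[0,0,0]],[[0,0,0],[0,0,0]],[[0,0,0],[0,0,0]],[[0,0,0],[0,0,0]],[[0,0,0],[0,0,0]],[[0,0,0],[0,0,0]]]' >/dev/null
python3 -c "
from h import *
orange()"
python3 -m handwheel '[[[0,0,0],[0,0,0]],[[0,0,0],[0,0,0]],[[0,0,0],[0,0,0]],[[0,0,0],[0,0,0]],[[0,0,0],[0,0,0]],[[0,0,0],[0,0,0]],[[0,0,0],[0,0,0]],[[0,0,0],[0,0,0]],[[0,0,0],[0,0,0]],[[0,0,0],[0,0,0]]]' >/dev/null
python3 -m handwheel '[[[0,0,0],[0,0,0]],[[0,0,0],[0,0,0]],[[0,0,0],[0,0,0]],[[0,0,0],[0,0,0]],[[0,0,0],[0,0,0]],[[0,0,0],[0,0,0]],[[0,0,0],[0,0,0]],[[0,0,0],[0,0,0]],[[0,0,0],[0,0,0]],[[0,0,0],[0,0,0]]]' >/dev/null
python3 -m handwheel '[[[0,0,0],[0,0,0]],[[0,0,0],[0,0,0]],[[0,0,0],[0,0,0]],[[0,0,0],[0,0,0]],[[0,0,0],[0,0,0]],[[0,0,0],[0,0,0]],[[0,0,0],[0,0,0]],[[0,0,0],[0,0,0]],[[0,0,0],[0,0,0]],[[0,0,0],[0,0,0]]]'
python3 -c "
from h import *
im,d,p=orange()
Q=cloud(d)
for sg in(1,-1):
    g=Q[(Q[:,2]>.085)&(Q[:,2]<.11)&(Q[:,1]*sg>.045)&(Q[:,1]*sg<.09)&(Q[:,0]>0.02)&(Q[:,0]<.18)];print('post',g.mean(0))"
```

```text
t17.95 s=0.0864 y=0.0008 z=0.0600 n567 tcp 0.1216 fz=-0.0
time_s: 20.95
position: [0.5304, 0.3017, 0.1216]
tool_rot: [[0.99, 0.138, 0.0], [0.138, -0.99, -0.0], [-0.0, 0.0, -1.0]]
ft_force: [2.2, -5.0, -0.1]
grip_width: 0.0105
gripper_force: 40.0
t21.00 s=0.0864 y=0.0010 z=0.0603 n569 tcp 0.1216 fz=-0.3
post [0.08630285 0.06568962 0.09387253]
post [ 0.08762857 -0.06559649  0.09360296]
```

```bash
python3 -c "
from rig import *
print(close_job())"
```

```text
the job is handed in; nothing more can be done
None
```

The job is handed in at about 21 s: the orange rested about 2 s under the hoop and about 5 s at the knife guide, within 1 mm of each mark along the chute by my measurements; on the way it overshot the guide once and was rolled back, and the gripper still holds the chute close to level.

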